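# Hang the pipette hanger on the slotted bench stand

## Robot

A 6-joint arm with a two-finger parallel gripper is mounted at the origin on the work surface. World frame = base frame: x ahead of the robot, y to its left, z up, the work surface at z = 0. Lengths are in m, angles in degrees, forces in N, time in s.
With the tool pointing down it reaches from about 0.35 to 0.875 m from the base axis. Payload 4.2 kg.
Tool frame: the origin (TCP) lies at the very end of the fingers, on their centre line; the grasp point (between the pads) lies 19 mm behind it; z points along the fingers, y is the line along which they close (so a half turn about z gives the same grasp; the last joint's range is limited). The gripper opens to 87 mm and grips with 3 to 60 N. Pads are 19 mm wide; open, the fingers measure 117 mm over their backs; the gripper's body (75 mm by 190 mm) begins 51 mm behind the grasp point.
Start: joints at [-49.87, 22.042, 0.453, 0, -68.411, -14.817], TCP at [0.267, -0.565, 0.223] pointing down, gripper open.
Joint ranges: [-179.83, 179.83], [-69.29, 118.12], [-61.27, 80.66], [-181.25, 117.63], [-171.15, -9.14], [-177.46, 177.46]. Speed limits (degrees/s): [159.86, 159.86, 180, 180, 180, 180].

## Interface

Orientations are given as a 3x3 rotation matrix whose columns are the frame's x, y, z axes.
In Python, from station import sense, cams, r gives the robot as it stands. The module is installed in compiled form; this text tells all that it offers.
- The arm moves only by the tool step_arm, never from a script. Its argument "targets" is text: rows parted by semicolons, each of 4 numbers parted by spaces: the shift along the tool's x, y, z in cm, then the turn about the tool's z in degrees. In form: x y z turn; .... A call has 1 to 12 rows; each row shifts and turns the commanded pose from where the row before left it, along the tool's axes as they then stand; what a row does not reach is not made up. A row lasts 1/12 s, in which the tool goes at most 41.7 mm and 7.16 degrees, less where a joint would pass 70% of its speed; a pose out of reach is approached as far as the arm can. A call with a gripper value outside its range is refused whole. "claw" is the finger opening in cm, from 0 to 8.7, set as the call begins (left out, the last holds). The fingers move at their own pace and stop on an object; the grip force is fixed at half the most. Time passes only in rows, so rows that do not move let the fingers close. It gives the time, the measured TCP pose, the force, the opening and the grip force at its end, in the units of the state.
- sense(): the state, without advancing time (a new reading comes with each control period).
- cams.capture(name): name is "scene" or "top"; returns a dict with "frame" (480x640x3 uint8, blue, green, red), "vertical_fov" (degrees; the focal length in pixels is half the picture's height over the tangent of half this angle, whatever the lens; pixels are square), "cx", "cy" (the principal point, pixels), "eye" and "rotation" of the camera in the world. Camera axes: x right, y down, z forward; pixel columns grow to the right and rows downward; lengths in m; the calibration is good to about 2 mm. A picture is of the moment at which its call begins. There is no depth.
- r.finish_job(): hands the job in; it is judged then, once.
The state is a dict: "time_s": time; "joints": joint angles; "joint_velocities": joint speeds; "effort": joint torques, N m; "tcp_pos": TCP position; "ee_rot": TCP orientation; "wrist_force": force on the tool from outside, world axes, zero at the start; "moment": the same for the moment, N m; "gripper_width": opening from 0.0 (shut) to 1.0 (fully open); "gripper_force": force on a finger pad.
Only numpy, scipy, OpenCV 4.12 (cv2) and the standard library are available. Lean on these libraries where they do the work, as an engineer would, in place of code of your own. Each camera call takes 0.05 s, during which the arm holds its last target. There are 200 camera calls.

## Task

Fit the blue pipette hanger to the bench stand: hook its two claws through the slots of the uprights, then press it straight down until it passes the yellow spring catch and locks fully home, with the green indicator pushed down. The uprights are clamped at an unknown height, so find it by feel, and do not force anything: 20 N of push is plenty. Let go at the end and leave everything else on the bench where it is.

Things in the scene. Friction and masses are not known exactly. Their poses are not given: they have to be found in the camera images.
- hanger_grip (a point): Grasp point of the pipette hanger, a loose blue bracket (about 0.26 kg) standing on its flat underside. It lies 20 mm above the underside on the straight arm: 12 mm wide across y, 34 high, running along x. Axes: z up, +x from arm to back plate. Back plate 6 thick, 150 wide, 64 high, rear face at x=+60 mm; arm ends at x=-40 in a three-prong comb 90 wide, to x=-70
- hanger_claw (a point): Rear face of the hanger's plate at its +y claw, at the tongue's underside, 50 mm above the hanger's underside; the other claw is at y=-120 mm. Each steel claw is 6 wide: tongue 8 high reaching back to x=+11.5; at its end a lip x=+5.5..+11.5 (3 mm wide nose to +14.5) hangs 16 below this point. Claw 24 high in all, gap from plate to lip 5.5
- hanger_striker (a point): Axis of the hanger's steel striker bar behind the middle of its plate: radius 3 mm, 22 wide, 10 mm behind the plate's rear face and 40 mm above the hanger's underside. It rides over the yellow catch
- hanger_pad (a point): Centre of the top of the red press pad (30 x 44 mm along x, y), 64 mm above the hanger's underside, 15 mm in front of the plate's rear face. Press here, straight down: the catch gives way at about 10 to 15 N, the force drops, then at the stop it climbs again. Pressing far out on the arm jams it
- stand: Fixed stand; place and yaw vary. Origin on the bench under the middle of the uprights' front face; the hanger is pushed on in +x. Base 200 wide, x -20..90 mm, 14 high. Two aluminium uprights at y=+60, -60 (30 wide, front face x=0, web 4 thick, flanges to x=20), both clamped rigidly at the same unknown extra height E of 0 to 36 mm, not measured: find E by touch
- cap_low (a point): Where the middle of the flat top of the +y upright's black cap (24 x 32 mm along x, y) would be at E=0, 190 mm above the bench; the true cap is E higher and may be touched from above to find E. The other cap is at y=-120 mm from here
- slot_low (a point): Where the middle of the floor of the slot in the +y upright, at the front face, would be at E=0 (135 mm up); the true slot is E higher. Slot 12 wide, 29 high, through the 4 mm web; the other at y=-120 mm. The claws go in with the hanger's underside 16 to 21 mm above its home height, until the plate meets the uprights, then down so that the lips drop behind the webs
- catch_low (a point): Where the axis of the yellow roller catch would be at E=0 (130 mm up; true E higher): radius 5 mm, 24 wide, 13.5 mm behind the uprights' front, gives way in +x. A crossbar stands 28 to 38 mm behind the front. A hooked, unpressed hanger rests with its striker on the roller, nose slightly down, about 10 mm above home, and stays there when let go
- home_low (a point): Where the middle of the lower rear edge of the hanger's plate would be, fully home, at E=0 (85 mm up; true E higher): claw tongues on the slot floors, plate against the uprights, top of the press pad 64 mm above this
- catch (a joint): Yellow roller catch, m: 0 = fully out, grows as it is pushed back. About 0.003 while the striker passes it, about 0.001 when the hanger is locked home below it, spring 8 N at 0 plus 2 N per mm.
- indicator (a joint): Green sprung indicator under the striker (stroke downward, m): 0 = up, about 0.004 = pushed down by a fully home hanger. Spring 2 N at 0, 4 N when home: it lifts a hanger that is not locked.
- tube_rack: Bystander: red rack 80 x 170 x 50 mm with blue-capped tubes up to 99 mm tall; origin under its centre.
- wash_bottle: Bystander: bottle with red cap, 64 mm wide, 150 tall; origin under its centre.
- specimen_jar: Bystander: glass jar with metal lid, 70 wide, 100 tall; origin under its centre.
- reagent_bottle: Bystander: clear bottle with blue cap, 80 wide, 130 tall; origin under its centre.
- spare_hook: Bystander: small white single hook arm, 80 x 50 x 34 mm, not to be used; origin under its plate.
- cap_dish: Bystander: steel dish 90 wide, 30 tall; origin under its centre.
Mind the look-alikes: they are no part of the job. Of the things that look like the part that bears hanger_grip, the larger one is meant.

How it is judged (in metres and radians):
On the way, in this order (a step that is already met when the one before it is completed fails the run):
1. the hanger's two claws are hooked through the slots, back plate against the uprights, not yet pressed home (x of hanger_grip in the frame of stand between -0.065 and -0.053 m and y of hanger_grip in the frame of stand between -0.008 and 0.008 m and z of hanger_grip in the frame of stand between 0.09 and 0.17 m and angle between the x axis of hanger_grip and the x axis of stand, either way round below 0.12 rad and value of joint indicator below 0.001 m), for 0.2 s.
2. pressed past the catch: the indicator is down (value of joint indicator above 0.003 m), for 0.1 s.
At the end, for the whole second after the job is handed in: the hanger hangs level (within 5 degrees) and at rest in both slots, plate against the uprights (within 5 mm), locked under the yellow catch with the green indicator at least 3 mm down, let go (value of joint indicator above 0.003 m and value of joint catch below 0.003 m and x of hanger_grip in the frame of stand between -0.065 and -0.053 m and y of hanger_grip in the frame of stand between -0.008 and 0.008 m and angle between hanger_grip's own z axis and vertical below 0.09 rad and linear speed of hanger below 0.02 m/s); the robot touches nothing.
It fails at once if the hanger was forced: its contact forces on the stand, catch and all added up, passed 90 N (a push of some 40 N) (contact force between hanger and stand above 90 N).
It fails at once if the robot pushed the stand with more than 40 N (contact force between the arm and stand above 40 N).
It fails at once if the fingers pushed the stand with more than 40 N (contact force between the fingers and stand above 40 N).
It fails at once if a bystander was moved by more than 30 mm (distance of any of tube_rack, wash_bottle, specimen_jar, reagent_bottle, spare_hook, cap_dish from where it was at the start of the episode above 0.03 m).
It also fails if it takes over 64 s, if anything falls off the work surface, if the arm or the gripper's body presses on something with over 40 N, if the wrist force passes 120 N, or if a joint passes its speed limit or range.

## Working session

There is one attempt and no reset: what is moved stays moved. The work goes in short steps, Python scripts to look and compute and a tool call to move; the robot and the scene stay as the last step left them, time stands still between calls to the robot, and variables do not carry over. Pictures are saved under pics/ and viewed, at most 10 in all, crops included, and the job is handed in when it is done.

Besides the shell and the picture viewer there is one more tool, called after "Request:" by a JSON object that holds its "method" and its "body", one argument or row to a line. step_arm: Moves the arm, as the interface text tells. Its arguments: {"type":"object","properties":{"targets":{"type":"string"},"claw":{"type":"number"}},"required":["targets"]}

```bash
mkdir -p pics; python3 - <<'E'
from station import sense,cams,r
import cv2,numpy as np
for n in("scene","top"):
    c=cams.capture(n); cv2.imwrite(f"pics/{n}1.png",c["frame"]); print(n,c["vertical_fov"],c["cx"],c["cy"],c["eye"],np.round(c["rotation"],4).tolist())
s=sense(); print(s)
E
```

```text
scene 56.95191276572769 321.1038359957785 237.22079822064066 [1.25157527 0.19508824 0.74154014] [[-0.3118, 0.6156, -0.7238], [0.9501, 0.2037, -0.2361], [0.0021, -0.7613, -0.6484]]
top 42.13749110697368 323.3844095904194 245.56501457343302 [ 0.3872272  -0.01095283  1.76372315] [[0.012, -0.9927, 0.1199], [-0.9999, -0.0122, -0.001], [0.0025, -0.1198, -0.9928]]
{'time_s': 0.1, 'joints': array([-4.98700472e+01,  2.20874530e+01,  3.87593937e-01, -2.49593886e-02,
       -6.84113896e+01, -1.48160167e+01]), 'joint_velocities': array([ 0.07492977, -0.15949419,  0.1682156 ,  0.14162134, -0.05340138,
       -0.03111714]), 'effort': array([-3.43709435e-04, -3.91689491e+01,  1.87935877e+01,  4.23187315e+00,
        1.34533353e-02, -8.22554603e-05]), 'tcp_pos': array([ 0.26701452, -0.5644962 ,  0.22155826]), 'ee_rot': array([[-9.04047217e-01, -4.27431565e-01, -9.41715412e-04],
       [-4.27432590e-01,  9.04045538e-01,  1.74560828e-03],
       [ 1.05225537e-04,  1.98063216e-03, -9.99998033e-01]]), 'wrist_force': array([0.06946164, 0.05022597, 0.49648732]), 'moment': array([0.02142508, 0.0205449 , 0.05410004]), 'gripper_force': 0.0, 'gripper_width': 1.0030682510861868}
```

View pics/scene1.png

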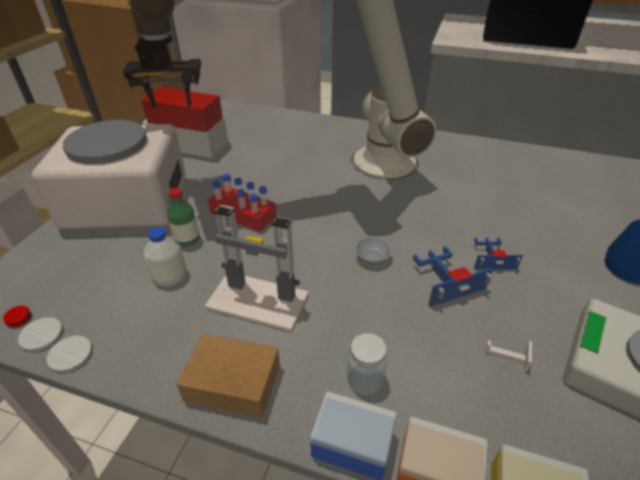

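View pics/top1.png

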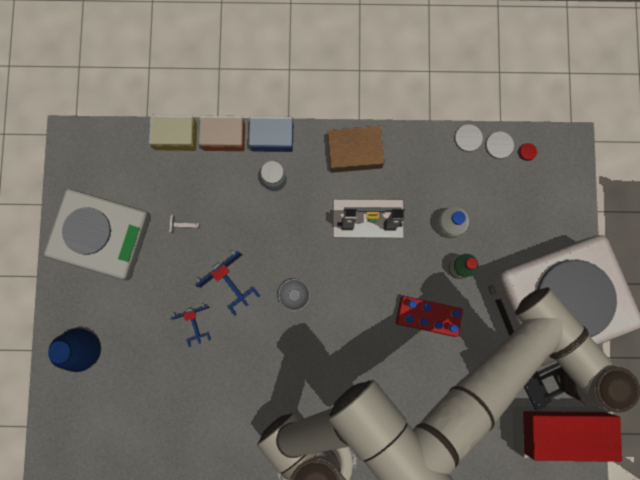

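The scene view shows two blue brackets, at about (455,280) and (497,255). In the top view they are at (228,278) and (195,322). The one at (228,278) is larger, so it fits the description. The stand is at top (369,219) and scene (258,265), with its front towards the robot. I'll confirm in one enlarged composite.

```bash
python3 - <<'E'
import cv2,numpy as np
s=cv2.imread("pics/scene1.png");t=cv2.imread("pics/top1.png")
f=lambda im,x,y,w,h:cv2.resize(im[y:y+h,x:x+w],(400,300),interpolation=cv2.INTER_CUBIC)
a=np.vstack([np.hstack([f(t,170,240,120,90),f(s,405,225,132,99)]),np.hstack([f(t,319,186,100,75),f(s,188,195,140,140*3//4)])])
cv2.imwrite("pics/comp1.png",a)
E
```

```text
(no output)
```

View pics/comp1.png

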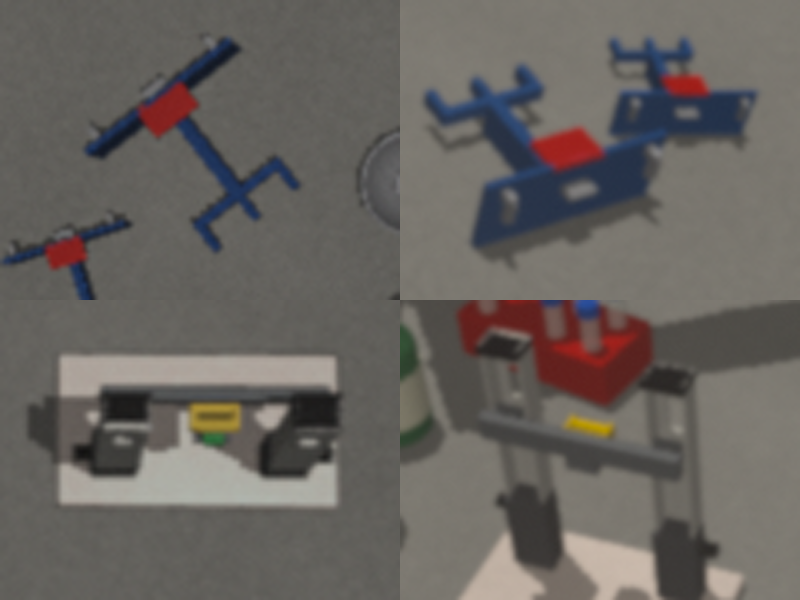

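The large bracket (top-left of the crop) has the full-size plate, red pad and three-prong comb, so it is the hanger. Its pad is at about top (220,272). The stand faces the robot, with the crossbar at the back. Now I'll measure both.

```bash
cat > h.py <<'E'
import cv2,numpy as np
from station import sense,cams,r
def ray(c,uv):
    f=240/np.tan(np.radians(c["vertical_fov"])/2)
    d=np.array([(uv[0]-c["cx"])/f,(uv[1]-c["cy"])/f,1.]);return np.asarray(c["eye"]),np.asarray(c["rotation"])@d
def on(c,uv,z):
    e,d=ray(c,uv);return e+d*(z-e[2])/d[2]
def tri(c1,u1,c2,u2):
    e1,d1=ray(c1,u1);e2,d2=ray(c2,u2)
    t=np.linalg.lstsq(np.c_[d1,-d2],e2-e1,rcond=None)[0];a=e1+d1*t[0];b=e2+d2*t[1]
    return (a+b)/2,np.linalg.norm(a-b)
def comp(mask,roi):
    x,y,w,h=roi;m=np.zeros_like(mask);m[y:y+h,x:x+w]=mask[y:y+h,x:x+w]
    n,l,st,ce=cv2.connectedComponentsWithStats(m);k=1+np.argmax(st[1:,4]);return (l==k).astype(np.uint8)*255,ce[k],st[k,4]
hsv=lambda im:cv2.cvtColor(im,cv2.COLOR_BGR2HSV)
red=lambda im:cv2.inRange(hsv(im),(0,140,90),(8,255,255))|cv2.inRange(hsv(im),(172,140,90),(180,255,255))
blue=lambda im:cv2.inRange(hsv(im),(100,90,30),(130,255,255))
yel=lambda im:cv2.inRange(hsv(im),(20,120,90),(35,255,255))
E
python3 - <<'E'
from h import *
T=cams.capture("top");S=cams.capture("scene");t,s=T["frame"],S["frame"]
_,pt,at=comp(red(t),(190,250,60,40)); _,ps,as_=comp(red(s),(430,255,50,40))
print("pad",pt,at,ps,as_,tri(T,pt,S,ps),on(T,pt,.064),on(S,ps,.064))
m,cb,ab=comp(blue(t),(190,240,80,80)); ys,xs=np.nonzero(m)
P=np.array([on(T,(x,y),.064)[:2] for x,y in zip(xs,ys)]); print("blue n",ab)
p0=on(T,pt,.064)[:2]
# iterative plate line: pixels within 12mm of line through pad, dir along y'
th=np.radians(35)
for i in range(8):
    ux=np.array([np.cos(th),np.sin(th)]);q=(P-p0)@np.c_[ux,[-ux[1],ux[0]]]
    k=(q[:,0]>-6)&(abs(q[:,1])>25)
    a,b=np.polyfit(q[k,1],q[k,0],1); th-=np.arctan(a)
q=(P-p0)@np.c_[ux,[-ux[1],ux[0]]]
ka=(q[:,0]<-22)&(q[:,0]>-55)&(abs(q[:,1])<15); print("plate yaw",np.degrees(th),"plate x",b,"yrange",q[k,1].min(),q[k,1].max(),k.sum(),"arm slope deg",np.degrees(np.polyfit(q[ka,0],q[ka,1],1)),"min x",q[:,0].min())
_,yt,_=comp(yel(t),(350,200,40,30)); _,ysn,_=comp(yel(s),(240,230,30,20)); print("yellow",yt,ysn,tri(T,yt,S,ysn))
# base edges in top
g=t[:,:,2].astype(float)
def edge(pts): return np.array(pts)
lo=[];hi=[]
for x in list(range(338,346))+list(range(360,400,2)):
    c=g[225:250,x]; d=np.diff(c); lo.append((x,225.5+np.argmin(d)))
for x in range(338,400,3):
    c=g[190:208,x]; d=np.diff(c); hi.append((x,190.5+np.argmax(d)))
for e in(lo,hi):
    e=np.array(e); a,b=np.polyfit(e[:,0],e[:,1],1); print("edge",a,b,e[::4,1], on(T,(335,a*335+b),.014),on(T,(403,a*403+b),.014))
for y in(204,234): 
    d=np.diff(g[y,322:415]);print("lr",322.5+np.argmax(d),[322.5+i for i in np.argsort(d)[:3]],on(T,(322.5+np.argmax(d),y),.014))
# caps dark
for nm,C,roi in(("top",T,(330,195,80,30)),("scene",S,(205,195,100,50))):
    m=cv2.inRange(C["frame"],(0,0,0),(45,45,45));x,y,w,h=roi
    mm=np.zeros_like(m);mm[y:y+h,x:x+w]=m[y:y+h,x:x+w]
    n,l,st,ce=cv2.connectedComponentsWithStats(mm);print(nm,[(st[i].tolist(),ce[i].round(1).tolist()) for i in range(1,n) if st[i,4]>15])
E
```

```text
pad [219.98571429 272.43571429] 140 [459.89756098 273.88780488] 205 (array([0.51514128, 0.26986089, 0.06210501]), np.float64(0.001196526710872028)) [0.51501901 0.26894316 0.064     ] [0.51706516 0.27025125 0.064     ]
blue n 266Traceback (most recent call last):
  File "<stdin>", line 13, in <module>
    raise TypeError("expected non-empty vector for x")
TypeError: expected non-empty vector for x
```

```bash
cat > m1.py <<'E'
from h import *
T=cams.capture("top");S=cams.capture("scene");t,s=T["frame"],S["frame"]
_,pt,at=comp(red(t),(190,250,60,40))
m,cb,ab=comp(cv2.dilate(blue(t),np.ones((2,2)))|red(t),(190,240,80,80)); ys,xs=np.nonzero(m&blue(t))
P=np.array([on(T,(x,y),.064)[:2] for x,y in zip(xs,ys)]); print("blue n",len(P))
p0=on(T,pt,.064)[:2]
th=np.radians(37)
for i in range(8):
    ux=np.array([np.cos(th),np.sin(th)]);q=(P-p0)@np.c_[ux,[-ux[1],ux[0]]]
    k=(q[:,0]>-8)&(abs(q[:,1])>25)
    a,b=np.polyfit(q[k,1],q[k,0],1); th-=np.arctan(a)
ka=(q[:,0]<-22)&(q[:,0]>-65)&(abs(q[:,1])<15); print("plate yaw",np.degrees(th),"plate x",b,"yrange",q[k,1].min(),q[k,1].max(),k.sum(),"arm fit",np.polyfit(q[ka,0],q[ka,1],1),ka.sum(),"min x",q[:,0].min())
_,yt,_=comp(yel(t),(350,200,40,30)); _,ysn,_=comp(yel(s),(240,230,30,20)); print("yellow",yt,ysn,tri(T,yt,S,ysn))
g=t[:,:,2].astype(float)
lo=[];hi=[]
for x in list(range(338,346))+list(range(360,400,2)):
    d=np.diff(g[225:250,x]); lo.append((x,225.5+np.argmin(d)))
for x in range(338,400,3):
    d=np.diff(g[190:208,x]); hi.append((x,190.5+np.argmax(d)))
for e in(lo,hi):
    e=np.array(e); a,b=np.polyfit(e[:,0],e[:,1],1); print("edge",a,b,e[::4,1], on(T,(335,a*335+b),.014),on(T,(403,a*403+b),.014))
for y in(204,234):
    d=np.diff(g[y,322:415]);print("lr",322.5+np.argmax(d),322.5+np.argmin(d),on(T,(322.5+np.argmax(d),y),.014),on(T,(322.5+np.argmin(d),y),.014))
for nm,C,roi in(("top",T,(330,195,80,30)),("scene",S,(205,195,100,50))):
    m=cv2.inRange(C["frame"],(0,0,0),(45,45,45));x,y,w,h=roi
    mm=np.zeros_like(m);mm[y:y+h,x:x+w]=m[y:y+h,x:x+w]
    n,l,st,ce=cv2.connectedComponentsWithStats(mm);print(nm,[(st[i].tolist(),ce[i].round(1).tolist()) for i in range(1,n) if st[i,4]>15])
E
python3 m1.py
```

```text
blue n 432Traceback (most recent call last):
  File "m1.py", line 11, in <module>
    a,b=np.polyfit(q[k,1],q[k,0],1); th-=np.arctan(a)
        ~~~~~~~~~~^^^^^^^^^^^^^^^^^
    raise TypeError("expected non-empty vector for x")
TypeError: expected non-empty vector for x
```

```bash
sed -i 's/q=(P-p0)@/q=1000*(P-p0)@/' m1.py; python3 m1.py
```

```text
blue n 432
plate yaw 38.98702721364728 plate x 10.463357468702052 yrange -73.68108653748885 72.03289758683232 158 arm fit [ 0.01103488 -2.94604171] 66 min x -115.22171685197047
yellow [372.5 215. ] [254.0375 238.9125] (array([ 0.66067419, -0.13824653,  0.1702217 ]), np.float64(0.0015528669537164012))
edge 0.015459528497685 231.05647650470976 [236.5 236.5 236.5 236.5 236.5 236.5 237.5] [ 0.62552092 -0.04537095  0.014     ] [ 0.62488745 -0.23813844  0.014     ]
edge 5.642434561067863e-16 199.49999999999974 [199.5 199.5 199.5 199.5 199.5 199.5] [ 0.73133447 -0.04434029  0.014     ] [ 0.73375437 -0.2385026   0.014     ]
lr 333.5 402.5 [ 0.7182377  -0.04018932  0.014     ] [ 0.72068737 -0.23703215  0.014     ]
lr 333.5 402.5 [ 0.63186432 -0.04105555  0.014     ] [ 0.6342757  -0.23675142  0.014     ]
top [([345, 209, 11, 7, 65], [350.1, 212.0]), ([391, 210, 12, 8, 82], [396.8, 213.2])]
scene [([216, 208, 12, 7, 49], [222.3, 211.3]), ([274, 220, 12, 7, 53], [280.0, 222.7])]
```

```bash
python3 - <<'E'
from h import *
T=cams.capture("top");S=cams.capture("scene")
a,ea=tri(T,(350.1,212),S,(280,222.7));b,eb=tri(T,(396.8,213.2),S,(222.3,211.3))
print(a,ea,b,eb,(a+b)/2,np.degrees(np.arctan2(-(a-b)[0],(a-b)[1])),np.linalg.norm(a-b))
p=np.array([.515,.269]);s=sense();print(s["time_s"],s["tcp_pos"])
E
```

```text
[ 0.65873121 -0.07887964  0.22458036] 0.0008990752693741614 [ 0.658362   -0.19775325  0.22264206] 0.004538125935623687 [ 0.65854661 -0.13831644  0.22361121] -0.17795166409566673 0.11888998374794661
0.5 [ 0.26723588 -0.56492581  0.22250887]
```

Two views put the caps at z≈0.224, so E is about 33 mm. They also give a stand yaw of about 0 and an origin of about (0.644, −0.1385). I'll turn the tool to yaw 0 and then touch the −y cap.

Request:
{"method": "step_arm", "body": {
  "targets": "0 0 -1 6.3; 0 0 -1 6.3; 0 0 -1 6.3; 0 0 -1 6.4; 0 0 0 0",
  "claw": 0
}}

```text
time_s: 0.92
tcp_pos: [0.2677, -0.566, 0.265]
ee_rot: [[-1.0, 0.001, 0.002], [0.001, 1.0, -0.004], [-0.002, -0.004, -1.0]]
wrist_force: [-0.9, -0.3, 0.7]
gripper_width: 0.714
gripper_force: 0.0
```

Request:
{"method": "step_arm", "body": {
  "targets": "-2.4 2.3 0 0; -2.4 2.3 0 0; -2.4 2.3 0 0; -2.4 2.3 0 0; -2.4 2.3 0 0; -2.4 2.3 0 0; -2.4 2.3 0 0; -2.4 2.3 0 0; -2.4 2.3 0 0; -2.4 2.3 0 0; -2.4 2.3 0 0; -2.4 2.3 0 0"
}}

```text
time_s: 1.92
tcp_pos: [0.556, -0.2874, 0.262]
ee_rot: [[-1.0, -0.004, -0.001], [-0.004, 1.0, 0.0], [0.001, 0.0, -1.0]]
wrist_force: [0.4, -0.3, 0.3]
gripper_width: 0.001
gripper_force: 0.0
```

Request:
{"method": "step_arm", "body": {
  "targets": "-2.5 2.3 0 0; -2.5 2.3 0 0; -2.5 2.3 0 0; -2.5 2.3 0 0; 0 0 0 0; 0 0 0 0; 0 0 0 0; 0 0 0 0"
}}

```text
time_s: 2.58
tcp_pos: [0.6544, -0.1977, 0.2625]
ee_rot: [[-1.0, -0.0, -0.0], [-0.0, 1.0, -0.0], [0.0, -0.0, -1.0]]
wrist_force: [-0.2, 0.0, -0.0]
gripper_width: 0.004
gripper_force: 0.0
```

Request:
{"method": "step_arm", "body": {
  "targets": "0 0 1 0; 0 0 1 0; 0 0 0.8 0; 0 0 0.2 0; 0 0 0.1 0; 0 0 0.1 0; 0 0 0 0; 0 0 0 0"
}}

```text
time_s: 3.25
tcp_pos: [0.6554, -0.1969, 0.231]
ee_rot: [[-1.0, -0.0, 0.001], [-0.0, 1.0, -0.0], [-0.001, -0.0, -1.0]]
wrist_force: [-0.0, -0.2, 0.7]
gripper_width: 0.006
gripper_force: 0.0
```

Request:
{"method": "step_arm", "body": {
  "targets": "0 0 0.1 0; 0 0 0.1 0; 0 0 0.1 0; 0 0 0.1 0; 0 0 0 0; 0 0 0 0"
}}

```text
time_s: 3.75
tcp_pos: [0.6551, -0.1969, 0.2264]
ee_rot: [[-1.0, -0.0, -0.0], [-0.0, 1.0, -0.0], [0.0, -0.0, -1.0]]
wrist_force: [-0.0, 1.5, -0.0]
gripper_width: 0.007
gripper_force: 0.0
```

Request:
{"method": "step_arm", "body": {
  "targets": "0 0 0.1 0; 0 0 0 0"
}}

```text
time_s: 3.92
tcp_pos: [0.6551, -0.1968, 0.2254]
ee_rot: [[-1.0, -0.0, -0.0], [-0.0, 1.0, 0.0], [0.0, 0.0, -1.0]]
wrist_force: [-0.3, 0.4, -0.6]
gripper_width: 0.001
gripper_force: 0.0
```

Request:
{"method": "step_arm", "body": {
  "targets": "0 0 0.1 0; 0 0 0 0"
}}

```text
time_s: 4.08
tcp_pos: [0.6552, -0.1969, 0.2246]
ee_rot: [[-1.0, -0.0, 0.0], [-0.0, 1.0, -0.0], [-0.0, -0.0, -1.0]]
wrist_force: [0.9, 0.3, -0.5]
gripper_width: 0.005
gripper_force: 0.0
```

Request:
{"method": "step_arm", "body": {
  "targets": "0 0 0.1 0; 0 0 0 0"
}}

```text
time_s: 4.25
tcp_pos: [0.6552, -0.1969, 0.2245]
ee_rot: [[-1.0, -0.001, 0.001], [-0.001, 1.0, -0.0], [-0.001, -0.0, -1.0]]
wrist_force: [-1.1, 1.3, 4.9]
gripper_width: 0.004
gripper_force: 1.9
```

Request:
{"method": "step_arm", "body": {
  "targets": "0 0 0.1 0; 0 0 0 0"
}}

```text
time_s: 4.42
tcp_pos: [0.6553, -0.1969, 0.2245]
ee_rot: [[-1.0, -0.001, 0.002], [-0.001, 1.0, -0.001], [-0.002, -0.001, -1.0]]
wrist_force: [-2.5, 2.0, 7.3]
gripper_width: 0.007
gripper_force: 3.4
```

The cap touch came at z=0.2245, so E is 34.5 mm. Home underside is therefore 0.1195, and the claws go in at about 0.138. Next is the hanger: grip point about (0.480, 0.240), yaw 39°.

Request:
{"method": "step_arm", "body": {
  "targets": "0 0 -1.5 0; 0 0 -2.5 0; 1.1 2.7 0 0; 1.1 2.7 0 0; 1.1 2.7 0 0; 1.1 2.7 0 0; 1.1 2.7 0 0; 1.1 2.7 0 0; 1.1 2.7 0 0; 1.1 2.7 0 0; 1.1 2.7 0 0; 1.1 2.7 0 0",
  "claw": 5
}}

```text
time_s: 5.42
tcp_pos: [0.5443, 0.0743, 0.2622]
ee_rot: [[-1.0, -0.0, -0.0], [-0.0, 1.0, 0.0], [0.0, 0.0, -1.0]]
wrist_force: [0.5, 0.2, -0.4]
gripper_width: 0.577
gripper_force: 0.0
```

Request:
{"method": "step_arm", "body": {
  "targets": "1.1 2.8 0 0; 1.1 2.8 0 0; 1.1 2.8 0 0; 1.1 2.8 0 0; 1.1 2.8 0 0; 1.0 2.7 0 0; 0 0 2 -6.5; 0 0 2 -6.5; 0 0 2 -6.5; 0 0 2 -6.5; 0 0 2 -6.5; 0 0 2 -6.5"
}}

```text
time_s: 6.42
tcp_pos: [0.4799, 0.24, 0.1414]
ee_rot: [[-0.774, -0.634, 0.0], [-0.634, 0.774, 0.0], [-0.0, 0.0, -1.0]]
wrist_force: [0.4, -0.7, -0.3]
gripper_width: 0.576
gripper_force: 0.0
```

Request:
{"method": "step_arm", "body": {
  "targets": "0 0 1 0; 0 0 0 0; 0 0 0 0"
}}

```text
time_s: 6.67
tcp_pos: [0.4803, 0.2401, 0.1326]
ee_rot: [[-0.778, -0.628, -0.0], [-0.628, 0.778, -0.001], [0.0, -0.0, -1.0]]
wrist_force: [1.5, -0.3, 0.4]
gripper_width: 0.577
gripper_force: 0.0
```

```bash
python3 - <<'E'
from h import *
s=sense();print(s["tcp_pos"],s["joints"],s["gripper_width"])
T=cams.capture("top");S=cams.capture("scene")
f=lambda im,x,y,w,h:cv2.resize(im[y:y+h,x:x+w],(400,300),interpolation=cv2.INTER_CUBIC)
cv2.imwrite("pics/g1.png",np.hstack([f(T["frame"],170,230,120,90),f(S["frame"],395,215,132,99)]))
E
```

```text
[0.48027322 0.2401043  0.1325986 ] [ 4.38883786e+01  1.84309387e+01 -1.91967988e+01  2.61857434e-02
 -5.23955750e+01 -9.50174735e+01] 0.576812987610292
```

View pics/g1.png

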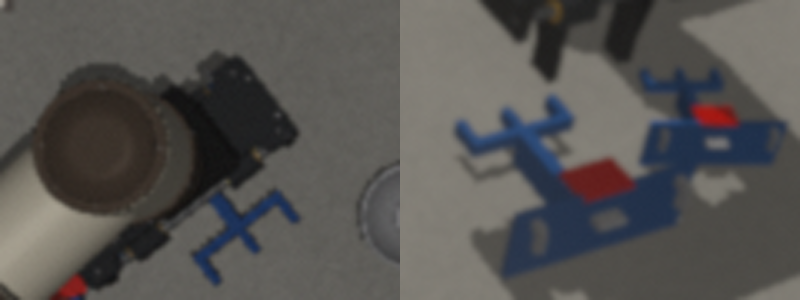

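The fingers straddle the arm, between the pad and the comb, with yaw matching. Descending to TCP z≈0.006.

Request:
{"method": "step_arm", "body": {
  "targets": "0 0 2.5 0; 0 0 2.5 0; 0 0 2.5 0; 0 0 2 0; 0 0 1.5 0; 0 0 1 0; 0 0 0.4 0; 0 0 0.3 0; 0 0 0 0; 0 0 0 0"
}}

```text
time_s: 7.6
tcp_pos: [0.4807, 0.2407, 0.0065]
ee_rot: [[-0.777, -0.63, 0.002], [-0.63, 0.777, 0.001], [-0.002, 0.0, -1.0]]
wrist_force: [-0.1, 0.4, 0.3]
gripper_width: 0.575
gripper_force: 0.0
```

Request:
{"method": "step_arm", "body": {
  "targets": "0 0 0 0; 0 0 0 0; 0 0 0 0; 0 0 0 0; 0 0 0 0; 0 0 0 0; 0 0 0 0; 0 0 0 0",
  "claw": 0
}}

```text
time_s: 8.27
tcp_pos: [0.4801, 0.2401, 0.0056]
ee_rot: [[-0.777, -0.63, -0.0], [-0.63, 0.777, -0.0], [0.0, -0.0, -1.0]]
wrist_force: [0.1, -0.2, 0.5]
gripper_width: 0.134
gripper_force: 30.0
```

Request:
{"method": "step_arm", "body": {
  "targets": "0 0 -1 0; 0 0 -2 0; 0 0 -2.5 0; 0 0 -2.5 6.5; 0 0 -2.5 6.5; 0 0 -2 6.5; 0 0 -1 6.5; 0 0 -0.5 6.5; 0 0 0 6.5; 0 0 0 0; 0 0 0 0"
}}

```text
time_s: 9.18
tcp_pos: [0.4794, 0.2396, 0.1454]
ee_rot: [[-1.0, -0.003, -0.001], [-0.003, 1.0, -0.0], [0.001, -0.0, -1.0]]
wrist_force: [0.0, -0.5, -2.0]
gripper_width: 0.134
gripper_force: 30.0
```

Request:
{"method": "step_arm", "body": {
  "targets": "0 -2 0 0; -0.3 -3 0 0; -0.3 -3 0 0; -0.3 -3 0 0; -0.3 -3 0 0; -0.3 -3 0 0; -0.3 -3 0 0; -0.3 -3 0 0; -0.3 -3 0 0; -0.3 -3 0 0; -0.3 -3 0 0; -0.3 -3 0 0"
}}

```text
time_s: 10.18
tcp_pos: [0.5124, -0.1114, 0.1451]
ee_rot: [[-1.0, -0.003, -0.002], [-0.003, 1.0, -0.0], [0.002, -0.0, -1.0]]
wrist_force: [1.0, -0.3, -2.5]
gripper_width: 0.136
gripper_force: 30.0
```

Request:
{"method": "step_arm", "body": {
  "targets": "0 -2 0 0; 0 -0.8 0 0; 0 0 0 0; 0 0 0 0; 0 0 0 0; 0 0 0 0"
}}

```text
time_s: 10.68
tcp_pos: [0.5131, -0.1368, 0.1455]
ee_rot: [[-1.0, -0.002, -0.0], [-0.002, 1.0, 0.0], [0.0, 0.0, -1.0]]
wrist_force: [-0.1, -0.5, -2.4]
gripper_width: 0.134
gripper_force: 30.0
```

```bash
python3 - <<'E'
from h import *
s=sense();print(s["time_s"],s["tcp_pos"],s["ee_rot"][:,0],s["wrist_force"],s["gripper_width"])
T=cams.capture("top");S=cams.capture("scene")
cv2.imwrite("pics/a1.png",np.hstack([cv2.resize(T["frame"][190:310,300:460],(400,300)),cv2.resize(S["frame"][120:330,120:400],(400,300))]))
E
```

```text
10.6833 [ 0.51309667 -0.13684216  0.14553101] [-9.99997388e-01 -2.27190985e-03  2.48538307e-04] [-0.14183427 -0.49253605 -2.35442887] 0.13435618438428876
```

View pics/a1.png

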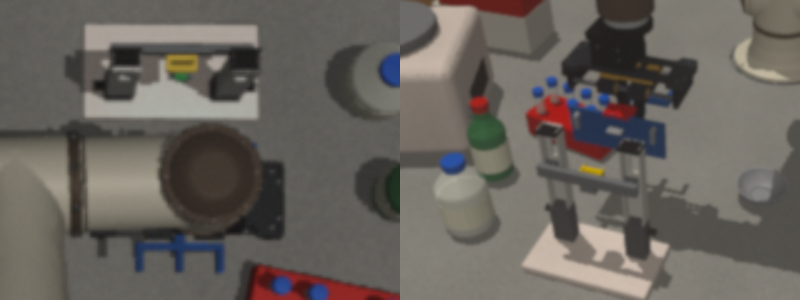

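Hanger held level and square in front of the uprights. I'll align it in y and z, then advance gently while watching the force.

Request:
{"method": "step_arm", "body": {
  "targets": "-1 -0.17 0.15 0; -2 0 0 0; -1.5 0 0 0; -0.5 0 0 0; 0 0 0 0; 0 0 0 0; 0 0 0 0"
}}

```text
time_s: 11.37
tcp_pos: [0.5623, -0.1395, 0.1437]
ee_rot: [[-1.0, -0.0, -0.001], [-0.0, 1.0, 0.0], [0.001, 0.0, -1.0]]
wrist_force: [0.4, -0.3, -3.4]
gripper_width: 0.135
gripper_force: 30.0
```

```bash
python3 - <<'E'
from h import *
s=sense();print(s["time_s"],s["tcp_pos"],s["ee_rot"][:,0],s["wrist_force"],s["moment"])
T=cams.capture("top");S=cams.capture("scene")
b=blue(T["frame"]);b2,ce,n=comp(b,(330,240,90,70));print(ce,n,on(T,ce,.16))
cv2.imwrite("pics/a2.png",np.hstack([cv2.resize(T["frame"][195:285,330:450],(400,300)),cv2.resize(S["frame"][165:270,190:330],(400,300))]))
E
```

```text
11.3667 [ 0.56228134 -0.13948527  0.14372944] [-9.99999116e-01 -1.95545456e-04  1.31486749e-03] [ 0.35179304 -0.34084997 -3.39132789] [-0.01953386  0.12309715 -0.0104058 ]
[372.54143646 270.38674033] 181 [ 0.51788747 -0.14025896  0.16      ]
```

View pics/a2.png

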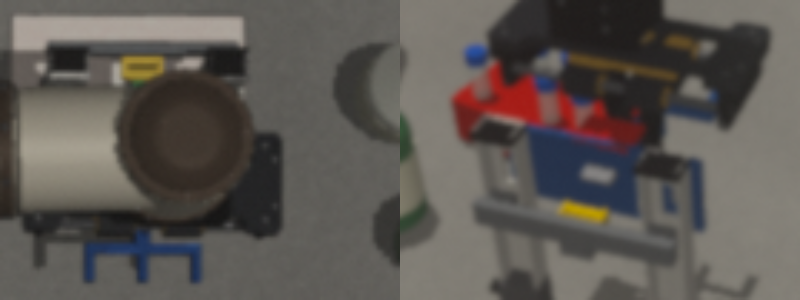

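Plate sits between and just in front of the uprights with nothing touching. Advancing slowly.

Request:
{"method": "step_arm", "body": {
  "targets": "-0.2 0.08 0 0; -0.2 0 0 0; -0.2 0 0 0; -0.2 0 0 0; 0 0 0 0"
}}

```text
time_s: 11.88
tcp_pos: [0.5717, -0.1388, 0.1441]
ee_rot: [[-1.0, -0.0, 0.0], [-0.0, 1.0, -0.0], [-0.0, -0.0, -1.0]]
wrist_force: [0.6, 0.5, -3.0]
gripper_width: 0.133
gripper_force: 30.0
```

Request:
{"method": "step_arm", "body": {
  "targets": "-0.2 0 0 0; -0.2 0 0 0; -0.2 0 0 0; 0 0 0 0"
}}

```text
time_s: 12.22
tcp_pos: [0.5776, -0.1388, 0.144]
ee_rot: [[-1.0, -0.0, 0.0], [-0.0, 1.0, -0.0], [-0.0, -0.0, -1.0]]
wrist_force: [0.0, 1.4, -2.8]
gripper_width: 0.135
gripper_force: 30.0
```

Request:
{"method": "step_arm", "body": {
  "targets": "-0.2 0 0 0; -0.2 0 0 0; 0 0 0 0"
}}

```text
time_s: 12.47
tcp_pos: [0.5814, -0.1388, 0.144]
ee_rot: [[-1.0, -0.0, -0.0], [-0.0, 1.0, -0.0], [0.0, -0.0, -1.0]]
wrist_force: [0.3, 0.3, -3.2]
gripper_width: 0.134
gripper_force: 30.0
```

Request:
{"method": "step_arm", "body": {
  "targets": "-0.1 0 0 0; -0.1 0 0 0; 0 0 0 0"
}}

```text
time_s: 12.72
tcp_pos: [0.5818, -0.1389, 0.1438]
ee_rot: [[-1.0, -0.0, -0.003], [-0.0, 1.0, 0.0], [0.003, 0.0, -1.0]]
wrist_force: [-5.7, -0.3, -2.2]
gripper_width: 0.139
gripper_force: 30.0
```

Request:
{"method": "step_arm", "body": {
  "targets": "-0.1 0 0 0; 0 0 0 0"
}}

```text
time_s: 12.88
tcp_pos: [0.5818, -0.1389, 0.1437]
ee_rot: [[-1.0, -0.0, -0.005], [-0.0, 1.0, 0.0], [0.005, 0.0, -1.0]]
wrist_force: [-6.9, 0.1, -0.6]
gripper_width: 0.137
gripper_force: 30.0
```

Request:
{"method": "step_arm", "body": {
  "targets": "-0.1 0 0 0; 0 0 0 0"
}}

```text
time_s: 13.05
tcp_pos: [0.5818, -0.1389, 0.1437]
ee_rot: [[-1.0, 0.0, -0.007], [0.0, 1.0, 0.0], [0.007, 0.0, -1.0]]
wrist_force: [-9.8, 0.4, 1.3]
gripper_width: 0.134
gripper_force: 30.0
```

Request:
{"method": "step_arm", "body": {
  "targets": "-0.1 0 0 0; 0 0 0 0"
}}

```text
time_s: 13.22
tcp_pos: [0.5818, -0.1389, 0.1437]
ee_rot: [[-1.0, 0.0, -0.01], [0.0, 1.0, 0.0], [0.01, 0.0, -1.0]]
wrist_force: [-11.4, 1.0, 2.4]
gripper_width: 0.133
gripper_force: 30.0
```

Firm contact at x≈0.5816, which matches plate against uprights (lips on the web would have hit about 14 mm earlier). I'll ease the push and lower gently.

Request:
{"method": "step_arm", "body": {
  "targets": "0.4 0 0 0; 0 0 0.2 0; 0 0 0.2 0; 0 0 0 0"
}}

```text
time_s: 13.55
tcp_pos: [0.5819, -0.1388, 0.1395]
ee_rot: [[-1.0, -0.0, -0.001], [-0.0, 1.0, 0.0], [0.001, 0.0, -1.0]]
wrist_force: [-3.4, -0.2, -1.6]
gripper_width: 0.137
gripper_force: 30.0
```

Request:
{"method": "step_arm", "body": {
  "targets": "0 0 0.1 0; 0 0 0.1 0; 0 0 0 0"
}}

```text
time_s: 13.8
tcp_pos: [0.5819, -0.1388, 0.1376]
ee_rot: [[-1.0, -0.0, -0.001], [-0.0, 1.0, 0.0], [0.001, 0.0, -1.0]]
wrist_force: [-2.5, 0.1, -1.9]
gripper_width: 0.134
gripper_force: 30.0
```

Request:
{"method": "step_arm", "body": {
  "targets": "0 0 0.1 0; 0 0 0 0"
}}

```text
time_s: 13.97
tcp_pos: [0.5819, -0.1388, 0.1367]
ee_rot: [[-1.0, -0.0, -0.001], [-0.0, 1.0, 0.0], [0.001, 0.0, -1.0]]
wrist_force: [-3.5, -0.5, -1.1]
gripper_width: 0.13
gripper_force: 30.0
```

Request:
{"method": "step_arm", "body": {
  "targets": "0 0 0.1 0; 0 0 0 0"
}}

```text
time_s: 14.13
tcp_pos: [0.5818, -0.1388, 0.1362]
ee_rot: [[-1.0, -0.0, -0.001], [-0.0, 1.0, -0.0], [0.001, -0.0, -1.0]]
wrist_force: [-5.2, 0.2, 0.2]
gripper_width: 0.132
gripper_force: 30.0
```

Request:
{"method": "step_arm", "body": {
  "targets": "0 0 0.1 0; 0 0 0 0; 0 0 0 0"
}}

```text
time_s: 14.38
tcp_pos: [0.5818, -0.1388, 0.1356]
ee_rot: [[-1.0, -0.0, -0.0], [-0.0, 1.0, -0.0], [0.0, -0.0, -1.0]]
wrist_force: [-6.6, 0.5, 1.2]
gripper_width: 0.135
gripper_force: 30.0
```

Request:
{"method": "step_arm", "body": {
  "targets": "0.2 0 0 0; 0.2 0 0 0; 0.1 0 0 0; 0 0 0 0"
}}

```text
time_s: 14.72
tcp_pos: [0.5805, -0.1388, 0.1359]
ee_rot: [[-1.0, -0.001, 0.008], [-0.001, 1.0, -0.001], [-0.008, -0.001, -1.0]]
wrist_force: [4.2, -0.7, -4.0]
gripper_width: 0.134
gripper_force: 30.0
```

The hanger moved back 1.3 mm and then the lips held it, so both claws are hooked. Ease off and let go.

Request:
{"method": "step_arm", "body": {
  "targets": "-0.2 0 0 0; -0.1 0 0 0; 0 0 0 0; 0 0 0 0"
}}

```text
time_s: 15.05
tcp_pos: [0.5805, -0.1388, 0.1354]
ee_rot: [[-1.0, -0.0, 0.001], [-0.0, 1.0, -0.0], [-0.001, -0.0, -1.0]]
wrist_force: [-0.1, -0.3, -1.2]
gripper_width: 0.135
gripper_force: 30.0
```

Request:
{"method": "step_arm", "body": {
  "targets": "0 0 0 0; 0 0 0 0; 0 0 0 0; 0 0 0 0; 0 0 0 0; 0 0 0 0",
  "claw": 5
}}

```text
time_s: 15.55
tcp_pos: [0.5802, -0.1388, 0.1351]
ee_rot: [[-1.0, -0.0, 0.0], [-0.0, 1.0, -0.0], [-0.0, -0.0, -1.0]]
wrist_force: [0.8, -0.0, 0.3]
gripper_width: 0.502
gripper_force: 0.0
```

Request:
{"method": "step_arm", "body": {
  "targets": "0 0 -1 0; 0 0 -2 0; 0 0 -3 0; 0 0 -3 0; 0 0 -2 0; 0 0 0 0; 0 0 0 0; 0 0 0 0"
}}

```text
time_s: 16.22
tcp_pos: [0.5796, -0.1386, 0.2448]
ee_rot: [[-1.0, -0.0, -0.001], [-0.0, 1.0, 0.001], [0.001, 0.001, -1.0]]
wrist_force: [0.1, 0.1, -0.4]
gripper_width: 0.578
gripper_force: 0.0
```

```bash
python3 - <<'E'
from h import *
s=sense();print(s["time_s"],s["tcp_pos"],s["wrist_force"],s["moment"])
T=cams.capture("top");S=cams.capture("scene")
cv2.imwrite("pics/a3.png",np.hstack([cv2.resize(T["frame"][195:285,330:450],(400,300)),cv2.resize(S["frame"][165:270,190:330],(400,300))]))
E
```

```text
16.2167 [ 0.57961445 -0.13863391  0.24477292] [ 0.08145298  0.05237104 -0.4190539 ] [-0.08358934 -0.01386421 -0.04176406]
```

View pics/a3.png

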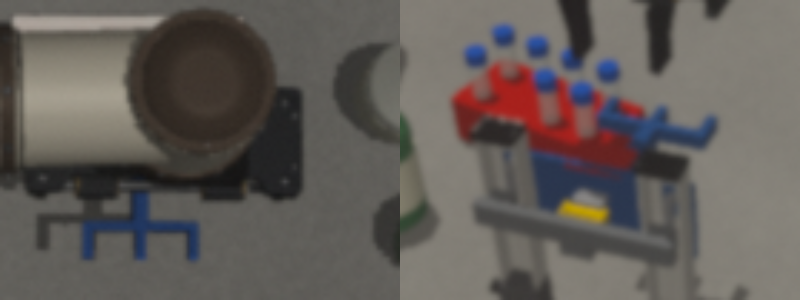

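The hanger rests hooked, with its striker on the yellow roller, and the fingers are clear. Now press the pad (centre about x=0.628) with the fingers closed.

Request:
{"method": "step_arm", "body": {
  "targets": "-1.6 0 0 0; -1.6 0 0 0; -1.6 0 0 0; 0 0 1 0; 0 0 1 0; 0 0 1 0; 0 0 1 0; 0 0 0.3 0; 0 0 0 0; 0 0 0 0",
  "claw": 0
}}

```text
time_s: 17.15
tcp_pos: [0.6279, -0.1389, 0.2022]
ee_rot: [[-1.0, -0.0, -0.0], [-0.0, 1.0, -0.0], [0.0, -0.0, -1.0]]
wrist_force: [-0.2, 0.0, -0.1]
gripper_width: 0.014
gripper_force: 0.0
```

Request:
{"method": "step_arm", "body": {
  "targets": "0 0 0.2 0; 0 0 0.2 0; 0 0 0.2 0; 0 0 0 0"
}}

```text
time_s: 17.48
tcp_pos: [0.628, -0.1387, 0.1958]
ee_rot: [[-1.0, -0.0, -0.0], [-0.0, 1.0, 0.0], [0.0, 0.0, -1.0]]
wrist_force: [-1.2, 0.2, -0.1]
gripper_width: 0.004
gripper_force: 0.0
```

Request:
{"method": "step_arm", "body": {
  "targets": "0 0 0.2 0; 0 0 0.1 0; 0 0 0 0"
}}

```text
time_s: 17.73
tcp_pos: [0.6283, -0.1388, 0.1937]
ee_rot: [[-1.0, -0.0, 0.001], [-0.0, 1.0, -0.0], [-0.001, -0.0, -1.0]]
wrist_force: [-0.9, -0.6, 2.3]
gripper_width: 0.005
gripper_force: 1.2
```

Request:
{"method": "step_arm", "body": {
  "targets": "0 0 0.1 0; 0 0 0.1 0; 0 0 0 0"
}}

```text
time_s: 17.98
tcp_pos: [0.6283, -0.1389, 0.1933]
ee_rot: [[-1.0, -0.001, 0.002], [-0.001, 1.0, -0.001], [-0.002, -0.001, -1.0]]
wrist_force: [-3.0, 0.3, 8.7]
gripper_width: 0.004
gripper_force: 4.2
```

Request:
{"method": "step_arm", "body": {
  "targets": "0 0 0.1 0; 0 0 0.1 0; 0 0 0 0"
}}

```text
time_s: 18.23
tcp_pos: [0.6283, -0.139, 0.1926]
ee_rot: [[-1.0, -0.001, 0.002], [-0.001, 1.0, -0.001], [-0.002, -0.001, -1.0]]
wrist_force: [-5.4, 2.0, 12.1]
gripper_width: 0.007
gripper_force: 6.2
```

Request:
{"method": "step_arm", "body": {
  "targets": "0 0 0.1 0; 0 0 0 0"
}}

```text
time_s: 18.4
tcp_pos: [0.6284, -0.139, 0.1917]
ee_rot: [[-1.0, -0.001, 0.003], [-0.001, 1.0, -0.001], [-0.003, -0.001, -1.0]]
wrist_force: [-5.3, 2.6, 11.4]
gripper_width: 0.003
gripper_force: 6.3
```

Request:
{"method": "step_arm", "body": {
  "targets": "0 0 0.1 0; 0 0 0 0"
}}

```text
time_s: 18.57
tcp_pos: [0.6285, -0.139, 0.1905]
ee_rot: [[-1.0, -0.001, 0.003], [-0.001, 1.0, -0.001], [-0.003, -0.001, -1.0]]
wrist_force: [-4.2, 2.1, 11.5]
gripper_width: 0.005
gripper_force: 5.7
```

The catch is giving way at about 12 N. Continuing.

Request:
{"method": "step_arm", "body": {
  "targets": "0 0 0.1 0; 0 0 0.1 0; 0 0 0 0"
}}

```text
time_s: 18.82
tcp_pos: [0.6286, -0.139, 0.187]
ee_rot: [[-1.0, -0.001, 0.003], [-0.001, 1.0, -0.001], [-0.003, -0.001, -1.0]]
wrist_force: [-1.6, 0.8, 6.3]
gripper_width: 0.005
gripper_force: 3.2
```

Request:
{"method": "step_arm", "body": {
  "targets": "0 0 0.1 0; 0 0 0.1 0; 0 0 0 0"
}}

```text
time_s: 19.07
tcp_pos: [0.6288, -0.1389, 0.1837]
ee_rot: [[-1.0, -0.0, 0.002], [-0.0, 1.0, -0.0], [-0.002, -0.0, -1.0]]
wrist_force: [1.7, -0.4, 1.6]
gripper_width: 0.003
gripper_force: 0.7
```

Request:
{"method": "step_arm", "body": {
  "targets": "0 0 0.1 0; 0 0 0 0"
}}

```text
time_s: 19.23
tcp_pos: [0.6288, -0.1388, 0.1831]
ee_rot: [[-1.0, -0.001, 0.002], [-0.001, 1.0, -0.0], [-0.002, -0.0, -1.0]]
wrist_force: [-0.3, 0.6, 5.3]
gripper_width: 0.007
gripper_force: 2.7
```

Request:
{"method": "step_arm", "body": {
  "targets": "0 0 0.1 0; 0 0 0 0"
}}

```text
time_s: 19.4
tcp_pos: [0.6287, -0.1389, 0.183]
ee_rot: [[-1.0, -0.001, 0.002], [-0.001, 1.0, -0.001], [-0.002, -0.001, -1.0]]
wrist_force: [-1.7, 0.6, 9.0]
gripper_width: 0.005
gripper_force: 4.2
```

The force dropped, then climbed again at z=0.183 (home predicted 0.1835), so this is the stop. A short firm push, then retreat.

Request:
{"method": "step_arm", "body": {
  "targets": "0 0 0.1 0; 0 0 0.1 0; 0 0 0 0; 0 0 0 0"
}}

```text
time_s: 19.73
tcp_pos: [0.6287, -0.1389, 0.1827]
ee_rot: [[-1.0, -0.001, 0.003], [-0.001, 1.0, -0.001], [-0.003, -0.001, -1.0]]
wrist_force: [-4.6, 2.5, 13.7]
gripper_width: 0.006
gripper_force: 7.1
```

Request:
{"method": "step_arm", "body": {
  "targets": "0 0 -0.5 0; 0 0 -1 0; 0 0 -2 0; 0 0 -2.5 0; 0 0 -2.5 0; 2 0 -2 0; 3 0 0 0; 3 0 0 0; 3 0 0 0; 3 0 0 0; 0 0 0 0; 0 0 0 0"
}}

```text
time_s: 20.73
tcp_pos: [0.487, -0.1389, 0.2846]
ee_rot: [[-1.0, -0.0, 0.001], [-0.0, 1.0, 0.0], [-0.001, 0.0, -1.0]]
wrist_force: [0.3, 0.3, -0.1]
gripper_width: 0.004
gripper_force: 0.0
```

Request:
{"method": "step_arm", "body": {
  "targets": "0 3 0 0; 0 3 0 0; 0 3 0 0; 0 3 0 0; 0 3 0 0; 0 3 0 0; 0 3 0 0; 0 0 0 0; 0 0 0 0"
}}

```text
time_s: 21.48
tcp_pos: [0.4889, 0.0729, 0.2834]
ee_rot: [[-1.0, -0.003, -0.001], [-0.003, 1.0, -0.001], [0.001, -0.001, -1.0]]
wrist_force: [0.2, 0.0, 0.4]
gripper_width: 0.004
gripper_force: 0.0
```

```bash
python3 - <<'E'
from h import *
s=sense();print(s["time_s"],s["tcp_pos"],s["wrist_force"])
T=cams.capture("top");S=cams.capture("scene")
_,pt,n=comp(red(T["frame"]),(345,205,60,30));p=on(T,pt,.1835);print("pad",pt,n,p)
cv2.imwrite("pics/end.png",np.hstack([cv2.resize(T["frame"][185:275,310:430],(400,300)),cv2.resize(S["frame"][165:270,190:330],(400,300))]))
E
```

```text
21.4833 [0.48889196 0.07292049 0.28341244] [0.20822315 0.0267811  0.36384322]
pad [372.67346939 227.95918367] 147 [ 0.62504008 -0.13842832  0.1835    ]
```

View pics/end.png

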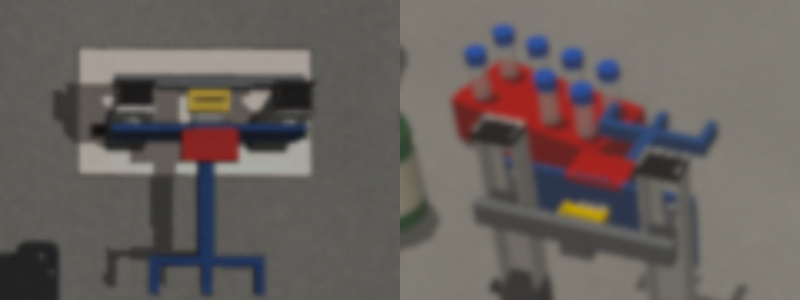

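The hanger hangs square against the uprights, with its pad at top-view pixel (373,228) and y=−0.138. The striker has gone below the yellow roller, and the arm is clear. Handing in.

```bash
python3 -c "
from station import r
print(r.finish_job())"
```

```text
the job is handed in; nothing more can be done
None
```

The hanger is hooked and pressed past the catch to its stop (E≈34.5 mm by touch, peak push about 14 N), let go and handed in at about 21.5 s; I couldn't see the green indicator, and no verdict was returned.

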